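# Shut and lock the card-index cabinet

## Robot

A 7-joint arm with a two-finger parallel gripper is mounted at the origin on the work surface. World frame = base frame: x ahead of the robot, y to its left, z up, the work surface at z = 0. Lengths are in m, angles in rad, forces in N, time in s.
With the tool pointing down it reaches from about 0.35 to 0.9 m from the base axis. Payload 7.2 kg.
Tool frame: the origin (TCP) lies at the very end of the fingers, on their centre line; the grasp point (between the pads) lies 19 mm behind it; z points along the fingers, y is the line along which they close (so a half turn about z gives the same grasp; the last joint's range is limited). The gripper opens to 88 mm and grips with 3 to 60 N. Pads are 20 mm wide; open, the fingers measure 115 mm over their backs; the gripper's body (75 mm by 178 mm) begins 61 mm behind the grasp point.
Start: joints at [-1.286, 0.411, -0.013, 1.596, 0.006, 1.134, -0.082], TCP at [0.216, 0.587, 0.223] pointing down, gripper open.
Joint ranges: [-2.95, 2.95], [-0.29, 1.99], [-1.47, 1.44], [0.14, 2.54], [-1.03, 4.17], [0.13, 1.85], [-2.86, 2.86]. Speed limits (rad/s): [2.39, 2.39, 3.01, 3.01, 3.14, 3.14, 3.14].

## Interface

Orientations are given as a unit quaternion [x, y, z, w].
In Python, from cell import observe, camera, hand_in, search_frame gives the robot as it stands.
- The arm moves only by the tool drive_tool, never from a script. Its argument "rows" is a list of rows, each an object of numbers: "tx", "ty", "tz": the shift along the tool's x, y, z in units of 0.6 m (1.0 is 0.6 m); "ax", "ay", "az": the turn, a rotation vector about the tool's x, y, z in units of pi rad (1.0 is pi rad); "claw": the opening, from 0 (shut) to 1 (fully open). A call has 1 to 20 rows; each row is the pose to reach, as a shift and turn from the pose commanded when the call began, along the tool's axes at that moment, turning the shorter way round; what a row does not reach only later rows make up. A row lasts 1/12 s, in which the tool goes at most 41.7 mm and 7.16 degrees, less where a joint would pass 70% of its speed; a pose out of reach is approached as far as the arm can. A call with a number of a shift or a turn outside -1 to 1 is refused whole. A call with a gripper value outside its range is refused whole. The fingers move at their own pace and stop on an object; the grip force is fixed at half the most. Time passes only in rows, so rows that repeat a pose let the fingers close. It gives the time, the measured TCP pose, the force, the opening and the grip force at its end, in the units of the state.
- observe(): the state, without advancing time (a new reading comes with each control period).
- camera(name): name is "side" or "top" or "wrist"; returns a dict with "image" (400x640x3 uint8, red, green, blue), "camera_matrix" (3x3 intrinsics, pixels), "rvec" (rotation vector, rad) and "tvec" (3), from world to camera coordinates, as OpenCV has them. Camera axes: x right, y down, z forward; pixel columns grow to the right and rows downward; lengths in m; the calibration is good to about 2 mm. The wrist camera is an equidistant fisheye: a pixel r from the principal point sees the ray r / f radians off the axis. A picture is of the moment at which its call begins. There is no depth.
- hand_in(): hands the job in; it is judged then, once.
Trained networks look in the newest picture that a camera, given by its name, has taken for a name from the list of things; names that differ only in an ending like _2 or _b are one class to them, and where a whole thing is asked for, a point or a joint stands for the part that bears it (a point fixed in the world has none). Each returns a list of dicts, best first, with "confidence" (0 to 1); they miss things now and then, are a little off and sometimes report something else, mostly with a low value. They report only what shows in the picture. A call takes as long as a camera call.
- search_frame(camera, name): "rect" ([left, top, right, bottom] in pixels, round what is visible of it).
The state is a dict: "time_s": time; "joint_pos": joint angles; "dq": joint speeds; "joint_torque": joint torques, N m; "tool_pos": TCP position; "orientation": TCP orientation; "force": force on the tool from outside, world axes, zero at the start; "torque": the same for the moment, N m; "width": finger opening in m; "gripper_force": force on a finger pad.
Only numpy, scipy, OpenCV 4.12 (cv2) and the standard library are available. Lean on these libraries where they do the work, as an engineer would, in place of code of your own. Each camera call takes 0.05 s, during which the arm holds its last target. There are 200 camera calls.

## Task

Close up the grey card-index cabinet on the desk: with the fingertips, push both open blue drawers fully shut without slamming them, and only then push the yellow catch on the cabinet's top along its track, all the way to the green end. Take nothing between the fingers and lift nothing; leave the things on and around the cabinet where they are.

Things in the scene. Friction and masses are not known exactly. Their poses are not given: they have to be found in the camera images.
- cabinet: Fixed grey steel card-index cabinet, 310 mm wide (y), 240 mm deep (x), top 115 mm above the desk, two drawers side by side. Origin: on the desk under the middle of the front plane (outer face of the shut drawer fronts). x points into the cabinet, away from the robot, the way the drawers shut; y to the left seen from the robot; z up
- catch_track (a point): centre of the upper surface (123 mm above the desk) of the catch's aluminium track on the cabinet's top, at cabinet x 60, y 0 mm; axes as the cabinet's. Track 44 mm (x) by 150 mm (y); red mark beyond its right (-y) end, green mark beyond its left (+y) end; dark keeper block 30 x 14 x 18 mm on it, centred 66 mm to the left
- left_drawer (a joint): how far the left drawer (cabinet y = +76.5 mm) stands open, in m: 0 fully shut, up to 0.15; starts 0.04 to 0.11 open; it slides with about 2 N of friction, stays where it is left, and meets a firm stop at 0
- left_drawer_front (a point): middle of the top edge of the left drawer's blue front panel, outer face, 112 mm above the desk; axes as the cabinet's; moves with the drawer. Upright panel 148 mm wide, 15 mm thick, 8 to 112 mm above the desk, flat but for a steel pull 60 mm wide, 14 mm proud, 26 to 38 mm above the desk. Behind it an open tray of index cards, lower than the panel
- right_drawer (a joint): how far the right drawer (cabinet y = -76.5 mm) stands open; same values, range and friction as the left one
- right_drawer_front (a point): middle of the top edge of the right drawer's front panel, on its outer face; panel and axes as for the left drawer
- catch (a joint): position of the catch along its track, in m: 0 at the red (unlocked, right) end, 0.06 at the green (locked, left) end, where it meets a firm stop; starts 0 to 0.012; about 1.5 N of friction, stays where it is left
- catch_tab (a point): middle of the top of the catch's yellow upright tab, 153.5 mm above the desk; axes as the cabinet's. Tab 30 mm (x) by 22 mm (y), 30 mm tall; it stands 60 mm behind the cabinet's front plane, at cabinet y = -30 mm plus the catch value. A thin bolt on its left side enters the keeper as it locks
- mug: Loose bystander, to be left alone: white ceramic mug, 80 mm across, 95 mm tall, on the desk to the right of the cabinet. Origin: centre of its underside
- stapler: Loose bystander, to be left alone: red and black stapler, 135 x 36 x 55 mm, on the desk to the left of the cabinet. Origin: centre of its underside
- stamp: Loose bystander, to be left alone: rubber stamp with a wooden handle, 50 x 34 mm foot, 70 mm tall, standing on the back right part of the cabinet's top. Origin: centre of its underside
- ink_tin: Loose bystander, to be left alone: flat blue ink-pad tin, 60 x 90 x 16 mm, lying on the back left part of the cabinet's top. Origin: centre of its underside
- tape_dispenser: Loose bystander, to be left alone: black desk tape dispenser, 150 x 60 x 84 mm, on the desk at the right. Origin: centre of its underside
- hole_punch: Loose bystander, to be left alone: grey and blue hole punch, 75 x 115 x 62 mm, on the desk at the left. Origin: centre of its underside

How it is judged:
On the way, in this order (a step that is already met when the one before it is completed fails the run):
1. both drawers are pushed fully shut, the catch still unlocked (value of joint each of left_drawer, right_drawer below 0.005 m and value of joint catch below 0.03 m), for 0.2 s.
2. the catch is pushed to the green end (value of joint catch above 0.054 m), for 0.2 s.
At the end, for the whole second after the job is handed in: Both drawers are within 5 mm of fully shut, the catch is within 6 mm of the green end of its 60 mm travel, and every bystander stands within 25 mm of where it was (value of joint each of left_drawer, right_drawer below 0.005 m and value of joint catch above 0.054 m and distance of each of mug, stapler, stamp, ink_tin, tape_dispenser, hole_punch from where it was at the start of the episode below 0.025 m); the robot touches nothing.
It fails at once if a bystander is lifted, carried or pushed more than 25 mm away (distance of any of mug, stapler, stamp, ink_tin, tape_dispenser, hole_punch from where it was at the start of the episode above 0.025 m).
It fails at once if a bystander is tipped over (angle between any of mug, stapler, stamp, ink_tin, tape_dispenser, hole_punch's own z axis and vertical above 0.4 rad).
It fails at once if a drawer is slammed (moves faster than 0.6 m/s) (velocity of joint any of left_drawer, right_drawer below -0.6 m/s).
It fails at once if a drawer's front panel is taken between the fingers ((x of the grasp point in the frame of left_drawer_front between 0.002 and 0.013 m and y of the grasp point in the frame of left_drawer_front between -0.07 and 0.07 m and z of the grasp point in the frame of left_drawer_front between -0.08 and 0.015 m) or (x of the grasp point in the frame of right_drawer_front between 0.002 and 0.013 m and y of the grasp point in the frame of right_drawer_front between -0.07 and 0.07 m and z of the grasp point in the frame of right_drawer_front between -0.08 and 0.015 m)).
It fails at once if the catch's tab is taken between the fingers (x of the grasp point in the frame of catch_tab between -0.01 and 0.01 m and y of the grasp point in the frame of catch_tab between -0.008 and 0.008 m and z of the grasp point in the frame of catch_tab between -0.03 and 0.015 m).
It also fails if it takes over 58 s, if anything falls off the work surface, if the arm or the gripper's body presses on something with over 40 N, if the wrist force passes 120 N, or if a joint passes its speed limit or range.

## Working session

There is one attempt and no reset: what is moved stays moved. The work goes in short steps, Python scripts to look and compute and a tool call to move; the robot and the scene stay as the last step left them, time stands still between calls to the robot, and variables do not carry over. Pictures are saved under pics/ and viewed, at most 10 in all, crops included, and the job is handed in when it is done.

Besides the shell and the picture viewer there is one more tool, called after "Call:" in YAML: its name, and indented under it one key for each argument. drive_tool: Moves the arm, as the interface text tells. Shifts and turns lie within -1 to 1; 1 stands for 0.6 m of shift or pi rad of turn. Its arguments: {"type":"object","properties":{"rows":{"type":"array","items":{"type":"object","properties":{"tx":{"type":"number"},"ty":{"type":"number"},"tz":{"type":"number"},"ax":{"type":"number"},"ay":{"type":"number"},"az":{"type":"number"},"claw":{"type":"number"}}}}},"required":["rows"]}

```bash
mkdir -p pics
cat > h.py <<'E'
import numpy as np, cv2
from cell import observe, camera, hand_in, search_frame
def save(n,f):
    c=camera(n); cv2.imwrite('pics/'+f,c['image'][:,:,::-1]); return c
def proj(c,P):
    return cv2.projectPoints(np.array(P,float).reshape(-1,3),c['rvec'],c['tvec'],c['camera_matrix'],None)[0].reshape(-1,2)
def ray(c,uv):
    R=cv2.Rodrigues(c['rvec'])[0]; o=-R.T@c['tvec'].ravel()
    return o,R.T@np.linalg.inv(c['camera_matrix'])@np.array([uv[0],uv[1],1.])
def onz(c,uv,z):
    o,d=ray(c,uv); return o+d*(z-o[2])/d[2]
E
python3 - <<'E'
from h import *
import pickle
s=observe();print(s)
C={}
for n in ['side','top']:
    C[n]=save(n,n+'0.png')
    c=C[n];print(n,c['camera_matrix'].tolist(),ray(c,(320,200)))
    for t in ['cabinet','left_drawer_front','right_drawer_front','catch_tab','catch_track','mug','stapler','stamp','ink_tin','tape_dispenser','hole_punch']:
        try: print(t,[(np.round(r['rect']).tolist(),round(r['confidence'],2)) for r in search_frame(n,t)[:2]])
        except Exception as e: print(t,e)
pickle.dump(C,open('C.pkl','wb'))
E
```

```text
{'time_s': 0.0, 'joint_pos': array([-1.28619387,  0.41191448, -0.01266279,  1.59702208,  0.00557053,
        1.13429151, -0.08224512]), 'dq': array([-0.000209  ,  0.001475  ,  0.00022572, -0.00050023, -0.00019842,
        0.00021564, -0.00049116]), 'joint_torque': array([-6.26121237e-04, -5.87952948e+01,  6.40959945e-01, -2.91092402e+01,
       -5.38398384e-02,  1.80683378e-02,  1.76645731e-04]), 'tool_pos': array([0.21584212, 0.58601919, 0.22180924]), 'orientation': array([ 1.75526228e-01,  9.84474430e-01, -7.95263190e-04, -8.77817179e-05]), 'force': array([-0.82597449, -0.80066275, -0.27546605]), 'torque': array([-0.03008183,  0.04457998,  0.04853285]), 'gripper_force': 0.0, 'width': 0.08767621925635692}
side [[417.6171472837655, 0.0, 314.83924502210596], [0.0, 417.6171472837655, 199.53579241705887], [0.0, 0.0, 1.0]] (array([ 0.18434009, -0.8185502 ,  0.84111965]), array([ 0.34701382,  0.70293151, -0.62098522]))
cabinet [([298.0, 184.0, 438.0, 298.0], 0.66)]
left_drawer_front [([296.0, 192.0, 335.0, 253.0], 0.86)]
right_drawer_front [([305.0, 227.0, 349.0, 299.0], 0.67)]
catch_tab 
[... 626 characters left out ...]
-0.00139304,  1.25262746]), array([ 0.1085861 , -0.00595052, -0.99411221]))
cabinet [([299.0, 109.0, 418.0, 230.0], 0.73)]
left_drawer_front [([296.0, 179.0, 347.0, 216.0], 0.91), ([342.0, 191.0, 399.0, 229.0], 0.46)]
right_drawer_front [([344.0, 194.0, 396.0, 227.0], 0.81), ([403.0, 184.0, 441.0, 214.0], 0.21)]
catch_tab []
catch_track [([294.0, 111.0, 422.0, 230.0], 0.98)]
mug [([404.0, 184.0, 441.0, 214.0], 0.59)]
stapler [([173.0, 238.0, 214.0, 263.0], 0.7), ([274.0, 131.0, 302.0, 175.0], 0.57)]
stamp [([380.0, 139.0, 393.0, 160.0], 0.71)]
ink_tin [([332.0, 123.0, 362.0, 150.0], 0.85)]
tape_dispenser [([420.0, 236.0, 455.0, 288.0], 0.66)]
hole_punch [([172.0, 240.0, 213.0, 262.0], 0.97)]
```

View pics/top0.png

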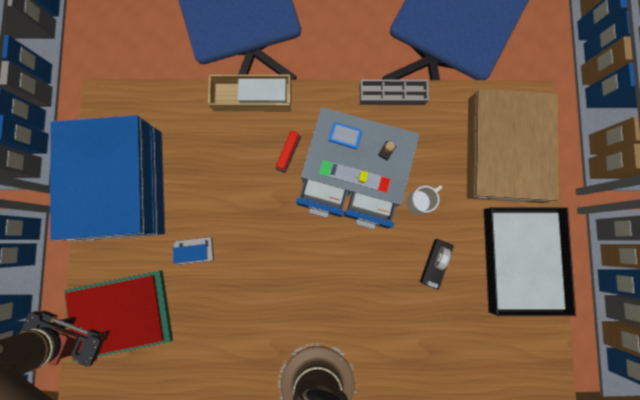

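View pics/side0.png

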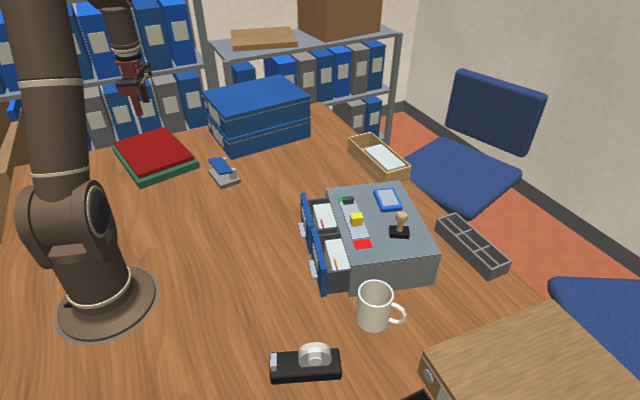

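The top view shows the cabinet at about (360,165), yawed slightly clockwise, with both drawers open toward the robot and the yellow tab at (363,177). The side view shows it at about (365,235), with the mug beside it at (375,305). I'll enlarge both to pick corners.

Run:
```python
import cv2
t=cv2.imread('pics/top0.png')[105:235,290:430]; cv2.imwrite('pics/tc.png',cv2.resize(t,None,fx=4.5,fy=4.5,interpolation=cv2.INTER_CUBIC))
t=cv2.imread('pics/side0.png')[175:305,290:450]; cv2.imwrite('pics/sc.png',cv2.resize(t,None,fx=4.5,fy=4.5,interpolation=cv2.INTER_CUBIC))
```

```text
(no output)
```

View pics/tc.png

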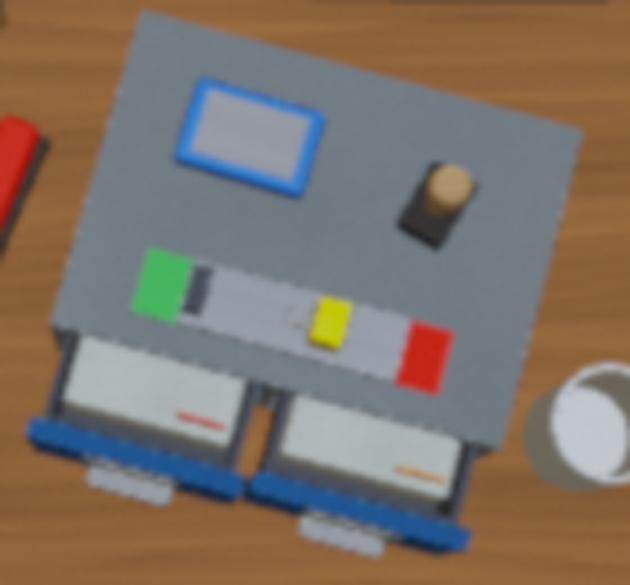

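View pics/sc.png

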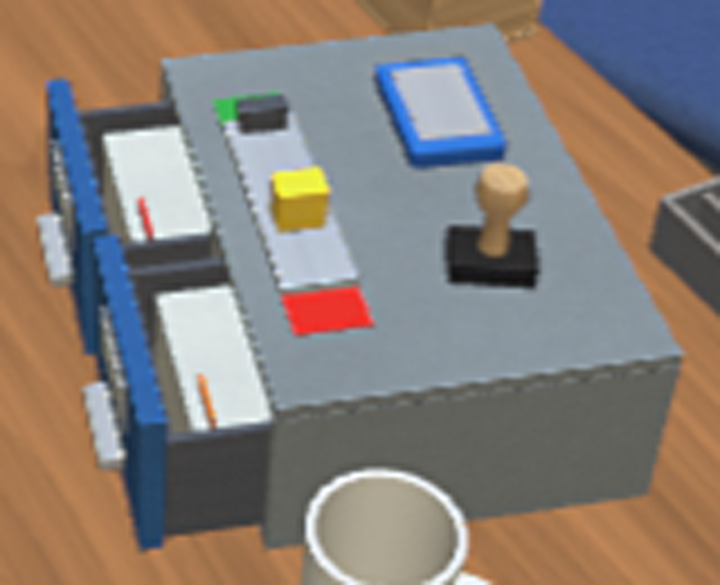

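The crops show the cabinet's four top corners, both blue panel edges and the yellow tab clearly. Next I'll triangulate them.

Run:
```python
from h import *
import pickle
C=pickle.load(open('C.pkl','rb'))
P={'BL':((143,10),(493,25)),'BR':((582,130),(682,355)),'FR':((497,450),(272,412)),'FL':((53,325),(163,62)),
'Lpan_l':((30,430),(52,82)),'Lpan_r':((240,492),(97,235)),'Rpan_l':((248,488),(103,238)),'Rpan_r':((466,543),(150,420)),'tab':((331,316),(300,180)),'stamp':((451,186),(502,180)),'redR':((443,392),(297,333))}
X={}
for k,(t,s) in P.items():
    t=np.array(t)/4.5+[290-.4,105-.4]; s=np.array(s)/4.5+[290-.4,175-.4]
    o1,d1=ray(C['top'],t);o2,d2=ray(C['side'],s);d1/=np.linalg.norm(d1);d2/=np.linalg.norm(d2)
    a=np.linalg.lstsq(np.c_[d1,-d2],o2-o1,rcond=None)[0]
    p,q=o1+a[0]*d1,o2+a[1]*d2; X[k]=(p+q)/2
    print(k,X[k].round(4),'gap',np.linalg.norm(p-q).round(4))
for a,b in [('BL','BR'),('FL','FR'),('BL','FL'),('BR','FR')]: 
    v=X[a]-X[b];print(a,b,np.linalg.norm(v).round(4),np.degrees(np.arctan2(v[1],v[0])).round(2))
y=np.mean([np.arctan2(*(X['BL']-X['FL'])[[1,0]]),np.arctan2(*(X['BR']-X['FR'])[[1,0]]),np.arctan2(*(X['FL']-X['FR'])[[1,0]])-np.pi/2,np.arctan2(*(X['BL']-X['BR'])[[1,0]])-np.pi/2])
xa=np.array([np.cos(y),np.sin(y)]);ya=np.array([-xa[1],xa[0]])
m=np.mean([X[k][:2] for k in('BL','BR','FL','FR')],0)
org=(X['BL']+X['BR'])[:2]/2-0.24*xa
print('yaw',y,'org',org,'xa',xa)
for k in X: print(k,'cab',((X[k][:2]-org)@xa).round(4),((X[k][:2]-org)@ya).round(4),X[k][2].round(4))
```

```text
BL [ 0.8475 -0.0115  0.1128] gap 0.0029
BR [ 0.7646 -0.3084  0.1127] gap 0.0027
FR [ 0.5475 -0.2466  0.1099] gap 0.0024
FL [0.6312 0.0478 0.1124] gap 0.0007
Lpan_l [0.5602 0.063  0.1094] gap 0.0026
Lpan_r [ 0.5226 -0.0774  0.1059] gap 0.0039
Rpan_l [ 0.5247 -0.0825  0.1069] gap 0.0028
Rpan_r [ 0.4865 -0.2248  0.1112] gap 0.001
tab [ 0.629  -0.1321  0.1513] gap 0.0047
stamp [ 0.7092 -0.2065  0.1783] gap 0.0022
redR [ 0.5843 -0.2095  0.1187] gap 0.0041
BL BR 0.3082 74.39
FL FR 0.3061 74.14
BL FL 0.2244 -15.34
BR FR 0.2257 -15.89
yaw -0.2735644318194409 org [ 0.57500476 -0.09509146] xa [ 0.96281403 -0.27016503]
BL cab 0.2398 0.1541 0.1128
BR cab 0.2402 -0.1541 0.1127
FR cab 0.0145 -0.1533 0.1099
FL cab 0.0155 0.1528 0.1124
Lpan_l cab -0.057 0.1482 0.1094
Lpan_r cab -0.0553 0.0029 0.1059
Rpan_l cab -0.0519 -0.0014 0.1069
Rpan_r cab -0.0502 -0.1487 0.1112
tab cab 0.062 -0.0211 0.1513
stamp cab 0.1593 -0.071 0.1783
redR cab 0.0398 -0.1077 0.1187
```

```bash
cat >> h.py <<'E'
from scipy.spatial.transform import Rotation as Ro
YAW=-0.2736; ORG=np.array([0.575,-0.0951,0])
RC=Ro.from_euler('z',YAW)
RT=RC*Ro.from_matrix(np.array([[-1,0,0],[0,1,0],[0,0,-1.]]))
def go(cx,cy,z,s=None):
    s=s or observe(); R=Ro.from_quat(s['orientation'])
    w=ORG+RC.apply([cx,cy,z]); t=R.inv().apply(w-s['tool_pos'])/0.6; a=(R.inv()*RT).as_rotvec()/np.pi
    print('to',w.round(3),'t',t.round(4),'a',a.round(4))
def st():
    s=observe(); p=RC.inv().apply(s['tool_pos']-ORG)
    print('t',s['time_s'],'cab',p.round(4),'Fcab',RC.inv().apply(s['force']).round(1),'w',round(s['width'],4))
E
python3 -c "
from h import *
st();go(-.13,0,.2);go(-.13,0,.08)"
```

```text
t 1.2 cab [-0.5299  0.5592  0.2226] Fcab [-0.4 -0.1  0.4] w 0.0878
to [ 0.45 -0.06  0.2 ] t [-0.738  -0.8765  0.0378] a [ 0.      0.     -0.0252]
to [ 0.45 -0.06  0.08] t [-0.738  -0.8765  0.2378] a [ 0.      0.     -0.0252]
```

Call:
drive_tool:
  rows:
    - {"tx": -0.738, "ty": -0.8765, "tz": 0.038, "az": -0.0252, "claw": 1}
    - {"tx": -0.738, "ty": -0.8765, "tz": 0.038, "az": -0.0252, "claw": 1}
    - {"tx": -0.738, "ty": -0.8765, "tz": 0.038, "az": -0.0252, "claw": 1}
    - {"tx": -0.738, "ty": -0.8765, "tz": 0.038, "az": -0.0252, "claw": 1}
    - {"tx": -0.738, "ty": -0.8765, "tz": 0.038, "az": -0.0252, "claw": 1}
    - {"tx": -0.738, "ty": -0.8765, "tz": 0.038, "az": -0.0252, "claw": 1}
    - {"tx": -0.738, "ty": -0.8765, "tz": 0.038, "az": -0.0252, "claw": 1}
    - {"tx": -0.738, "ty": -0.8765, "tz": 0.038, "az": -0.0252, "claw": 1}
    - {"tx": -0.738, "ty": -0.8765, "tz": 0.038, "az": -0.0252, "claw": 1}
    - {"tx": -0.738, "ty": -0.8765, "tz": 0.038, "az": -0.0252, "claw": 1}
    - {"tx": -0.738, "ty": -0.8765, "tz": 0.038, "az": -0.0252, "claw": 1}
    - {"tx": -0.738, "ty": -0.8765, "tz": 0.038, "az": -0.0252, "claw": 1}
    - {"tx": -0.738, "ty": -0.8765, "tz": 0.038, "az": -0.0252, "claw": 1}
    - {"tx": -0.738, "ty": -0.8765, "tz": 0.038, "az": -0.0252, "claw": 1}
    - {"tx": -0.738, "ty": -0.8765, "tz": 0.038, "az": -0.0252, "claw": 1}
    - {"tx": -0.738, "ty": -0.8765, "tz": 0.038, "az": -0.0252, "claw": 1}
    - {"tx": -0.738, "ty": -0.8765, "tz": 0.038, "az": -0.0252, "claw": 1}
    - {"tx": -0.738, "ty": -0.8765, "tz": 0.038, "az": -0.0252, "claw": 1}
    - {"tx": -0.738, "ty": -0.8765, "tz": 0.038, "az": -0.0252, "claw": 1}
    - {"tx": -0.738, "ty": -0.8765, "tz": 0.038, "az": -0.0252, "claw": 1}

```text
invalid input
```

```bash
python3 -c "
from h import *
st();go(-.13,0,.08)"
```

```text
t 1.2 cab [-0.5299  0.5592  0.2226] Fcab [-0.4 -0.1  0.4] w 0.0878
to [ 0.45 -0.06  0.08] t [-0.738  -0.8765  0.2378] a [ 0.      0.     -0.0252]
```

Call:
drive_tool:
  rows:
    - {"tx": -0.738, "ty": -0.8765, "tz": 0.038, "ax": 0, "ay": 0, "az": -0.0252, "claw": 1}
    - {"tx": -0.738, "ty": -0.8765, "tz": 0.038, "ax": 0, "ay": 0, "az": -0.0252, "claw": 1}
    - {"tx": -0.738, "ty": -0.8765, "tz": 0.038, "ax": 0, "ay": 0, "az": -0.0252, "claw": 1}
    - {"tx": -0.738, "ty": -0.8765, "tz": 0.038, "ax": 0, "ay": 0, "az": -0.0252, "claw": 1}
    - {"tx": -0.738, "ty": -0.8765, "tz": 0.038, "ax": 0, "ay": 0, "az": -0.0252, "claw": 1}
    - {"tx": -0.738, "ty": -0.8765, "tz": 0.038, "ax": 0, "ay": 0, "az": -0.0252, "claw": 1}
    - {"tx": -0.738, "ty": -0.8765, "tz": 0.038, "ax": 0, "ay": 0, "az": -0.0252, "claw": 1}
    - {"tx": -0.738, "ty": -0.8765, "tz": 0.038, "ax": 0, "ay": 0, "az": -0.0252, "claw": 1}
    - {"tx": -0.738, "ty": -0.8765, "tz": 0.038, "ax": 0, "ay": 0, "az": -0.0252, "claw": 1}
    - {"tx": -0.738, "ty": -0.8765, "tz": 0.038, "ax": 0, "ay": 0, "az": -0.0252, "claw": 1}
    - {"tx": -0.738, "ty": -0.8765, "tz": 0.038, "ax": 0, "ay": 0, "az": -0.0252, "claw": 1}
    - {"tx": -0.738, "ty": -0.8765, "tz": 0.038, "ax": 0, "ay": 0, "az": -0.0252, "claw": 1}
    - {"tx": -0.738, "ty": -0.8765, "tz": 0.038, "ax": 0, "ay": 0, "az": -0.0252, "claw": 1}
    - {"tx": -0.738, "ty": -0.8765, "tz": 0.038, "ax": 0, "ay": 0, "az": -0.0252, "claw": 1}
    - {"tx": -0.738, "ty": -0.8765, "tz": 0.038, "ax": 0, "ay": 0, "az": -0.0252, "claw": 1}
    - {"tx": -0.738, "ty": -0.8765, "tz": 0.038, "ax": 0, "ay": 0, "az": -0.0252, "claw": 1}
    - {"tx": -0.738, "ty": -0.8765, "tz": 0.038, "ax": 0, "ay": 0, "az": -0.0252, "claw": 1}
    - {"tx": -0.738, "ty": -0.8765, "tz": 0.038, "ax": 0, "ay": 0, "az": -0.0252, "claw": 1}
    - {"tx": -0.738, "ty": -0.8765, "tz": 0.038, "ax": 0, "ay": 0, "az": -0.0252, "claw": 1}
    - {"tx": -0.738, "ty": -0.8765, "tz": 0.038, "ax": 0, "ay": 0, "az": -0.0252, "claw": 1}

```text
time_s: 2.87
tool_pos: [0.4495, -0.0591, 0.1997]
orientation: [0.136, 0.991, 0.0, -0.0]
force: [-1.1, 0.9, -0.6]
width: 0.0879
gripper_force: 0.0
```

```bash
python3 -c "
from h import *
st();go(-.13,0,.08)"
```

```text
t 2.8667 cab [-0.1306  0.0007  0.1997] Fcab [-1.3  0.6 -0.6] w 0.0879
to [ 0.45 -0.06  0.08] t [-0.0011 -0.0013  0.1995] a [ 0.0001 -0.0002  0.0001]
```

Call:
drive_tool:
  rows:
    - {"tx": 0, "ty": 0, "tz": 0.06, "ax": 0, "ay": 0, "az": 0, "claw": 1}
    - {"tx": 0, "ty": 0, "tz": 0.12, "ax": 0, "ay": 0, "az": 0, "claw": 1}
    - {"tx": 0, "ty": 0, "tz": 0.18, "ax": 0, "ay": 0, "az": 0, "claw": 1}
    - {"tx": 0, "ty": 0, "tz": 0.2, "ax": 0, "ay": 0, "az": 0, "claw": 1}
    - {"tx": 0, "ty": 0, "tz": 0.2, "ax": 0, "ay": 0, "az": 0, "claw": 1}
    - {"tx": -0.02, "ty": 0, "tz": 0.2, "ax": 0, "ay": 0, "az": 0, "claw": 1}
    - {"tx": -0.04, "ty": 0, "tz": 0.2, "ax": 0, "ay": 0, "az": 0, "claw": 1}
    - {"tx": -0.055, "ty": 0, "tz": 0.2, "ax": 0, "ay": 0, "az": 0, "claw": 1}
    - {"tx": -0.07, "ty": 0, "tz": 0.2, "ax": 0, "ay": 0, "az": 0, "claw": 1}
    - {"tx": -0.08, "ty": 0, "tz": 0.2, "ax": 0, "ay": 0, "az": 0, "claw": 1}
    - {"tx": -0.09, "ty": 0, "tz": 0.2, "ax": 0, "ay": 0, "az": 0, "claw": 1}
    - {"tx": -0.1, "ty": 0, "tz": 0.2, "ax": 0, "ay": 0, "az": 0, "claw": 1}
    - {"tx": -0.11, "ty": 0, "tz": 0.2, "ax": 0, "ay": 0, "az": 0, "claw": 1}
    - {"tx": -0.12, "ty": 0, "tz": 0.2, "ax": 0, "ay": 0, "az": 0, "claw": 1}
    - {"tx": -0.13, "ty": 0, "tz": 0.2, "ax": 0, "ay": 0, "az": 0, "claw": 1}
    - {"tx": -0.14, "ty": 0, "tz": 0.2, "ax": 0, "ay": 0, "az": 0, "claw": 1}
    - {"tx": -0.15, "ty": 0, "tz": 0.2, "ax": 0, "ay": 0, "az": 0, "claw": 1}

```text
time_s: 4.28
tool_pos: [0.536, -0.084, 0.0797]
orientation: [0.136, 0.991, 0.0, -0.001]
force: [-4.0, 2.2, 3.0]
width: 0.088
gripper_force: 2.4
```

```bash
python3 -c "
from h import *
st();save('side','s1.png');save('top','t1.png')
a=cv2.imread('pics/s1.png')[150:350,250:470];b=cv2.imread('pics/t1.png')[80:280,260:460]
cv2.imwrite('pics/m1.png',cv2.resize(np.hstack([a,b]),None,fx=1.9,fy=1.9))"
```

```text
t 4.2833 cab [-0.0406  0.0002  0.0797] Fcab [-4.4  1.   3. ] w 0.088
```

View pics/m1.png

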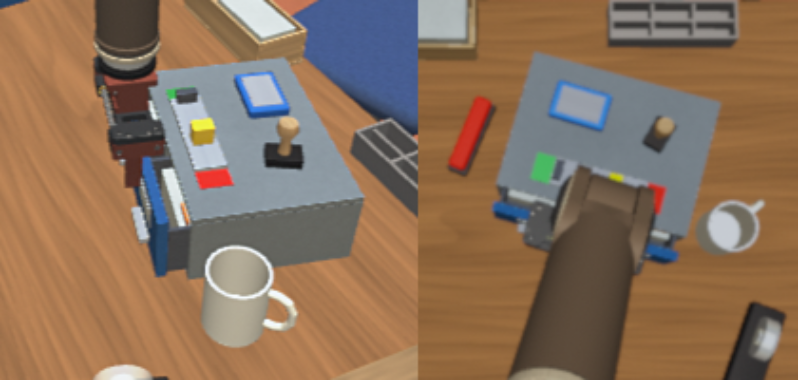

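The fingers are pushing both panels with about 4 N. The tab at (203,131) and the mug are clear of the gripper. I'll keep pushing slowly.

Call:
drive_tool:
  rows:
    - {"tx": -0.01, "ty": 0, "tz": 0, "ax": 0, "ay": 0, "az": 0, "claw": 1}
    - {"tx": -0.02, "ty": 0, "tz": 0, "ax": 0, "ay": 0, "az": 0, "claw": 1}
    - {"tx": -0.027, "ty": 0, "tz": 0, "ax": 0, "ay": 0, "az": 0, "claw": 1}
    - {"tx": -0.034, "ty": 0, "tz": 0, "ax": 0, "ay": 0, "az": 0, "claw": 1}
    - {"tx": -0.04, "ty": 0, "tz": 0, "ax": 0, "ay": 0, "az": 0, "claw": 1}
    - {"tx": -0.044, "ty": 0, "tz": 0, "ax": 0, "ay": 0, "az": 0, "claw": 1}
    - {"tx": -0.044, "ty": 0, "tz": 0, "ax": 0, "ay": 0, "az": 0, "claw": 1}

```text
time_s: 4.97
tool_pos: [0.5624, -0.0917, 0.0797]
orientation: [0.136, 0.991, -0.0, 0.0]
force: [-1.3, -0.0, -0.8]
width: 0.088
gripper_force: 0.6
```

```bash
python3 -c "
from h import *
st()"
```

```text
t 4.9667 cab [-0.013  -0.0001  0.0797] Fcab [-1.2 -0.4 -0.8] w 0.088
```

Call:
drive_tool:
  rows:
    - {"tx": -0.002, "ty": 0, "tz": 0, "ax": 0, "ay": 0, "az": 0, "claw": 1}
    - {"tx": -0.004, "ty": 0, "tz": 0, "ax": 0, "ay": 0, "az": 0, "claw": 1}
    - {"tx": -0.006, "ty": 0, "tz": 0, "ax": 0, "ay": 0, "az": 0, "claw": 1}

```text
time_s: 5.22
tool_pos: [0.5626, -0.0918, 0.0797]
orientation: [0.136, 0.991, 0.0, -0.003]
force: [-16.2, 4.0, 13.9]
width: 0.0874
gripper_force: 8.3
```

Call:
drive_tool:
  rows:
    - {"tx": -0.002, "ty": 0, "tz": 0, "ax": 0, "ay": 0, "az": 0, "claw": 1}
    - {"tx": -0.003, "ty": 0, "tz": 0, "ax": 0, "ay": 0, "az": 0, "claw": 1}

```text
time_s: 5.38
tool_pos: [0.5626, -0.0918, 0.0796]
orientation: [0.136, 0.991, 0.001, -0.005]
force: [-19.8, 5.0, 16.4]
width: 0.0874
gripper_force: 10.7
```

```bash
python3 -c "
from h import *
st()"
```

```text
t 5.3833 cab [-0.0129 -0.0002  0.0796] Fcab [-20.4  -0.6  16.4] w 0.0874
```

Both drawers are firmly at the stop. I'll back off, rise, close the fingers, then check.

Call:
drive_tool:
  rows:
    - {"tx": 0, "ty": 0, "tz": 0, "ax": 0, "ay": 0, "az": 0, "claw": 1}
    - {"tx": 0.03, "ty": 0, "tz": 0, "ax": 0, "ay": 0, "az": 0, "claw": 1}
    - {"tx": 0.08, "ty": 0, "tz": 0, "ax": 0, "ay": 0, "az": 0, "claw": 1}
    - {"tx": 0.15, "ty": 0, "tz": 0, "ax": 0, "ay": 0, "az": 0, "claw": 1}
    - {"tx": 0.2, "ty": 0, "tz": -0.05, "ax": 0, "ay": 0, "az": 0, "claw": 0}
    - {"tx": 0.25, "ty": 0, "tz": -0.1, "ax": 0, "ay": 0, "az": 0, "claw": 0}
    - {"tx": 0.3, "ty": 0, "tz": -0.15, "ax": 0, "ay": 0, "az": 0, "claw": 0}
    - {"tx": 0.3, "ty": 0, "tz": -0.22, "ax": 0, "ay": 0, "az": 0, "claw": 0}
    - {"tx": 0.3, "ty": 0, "tz": -0.25, "ax": 0, "ay": 0, "az": 0, "claw": 0}
    - {"tx": 0.3, "ty": 0, "tz": -0.25, "ax": 0, "ay": 0, "az": 0, "claw": 0}
    - {"tx": 0.3, "ty": 0, "tz": -0.25, "ax": 0, "ay": 0, "az": 0, "claw": 0}
    - {"tx": 0.3, "ty": 0, "tz": -0.25, "ax": 0, "ay": 0, "az": 0, "claw": 0}

```text
time_s: 6.38
tool_pos: [0.394, -0.0442, 0.2295]
orientation: [0.136, 0.991, 0.0, 0.0]
force: [-0.0, 0.1, -1.4]
width: 0.038
gripper_force: 0.0
```

```bash
python3 -c "
from h import *
st();save('side','s2.png');c=save('top','t2.png')
a=cv2.imread('pics/s2.png')[180:310,280:450];b=cv2.imread('pics/t2.png')[100:230,290:430]
cv2.imwrite('pics/m2.png',cv2.resize(np.hstack([a,b]),None,fx=2.55,fy=2.55,interpolation=cv2.INTER_CUBIC))
go(.06,-.075,.22);go(.06,-.075,.135)"
```

```text
t 6.3833 cab [-1.880e-01  1.000e-04  2.295e-01] Fcab [-0.1  0.1 -1.4] w 0.038
to [ 0.613 -0.184  0.22 ] t [-0.4143 -0.1244  0.0142] a [-0.0003 -0.0004 -0.0001]
to [ 0.613 -0.184  0.135] t [-0.4145 -0.1242  0.1559] a [-0.0003 -0.0004 -0.0001]
```

View pics/m2.png

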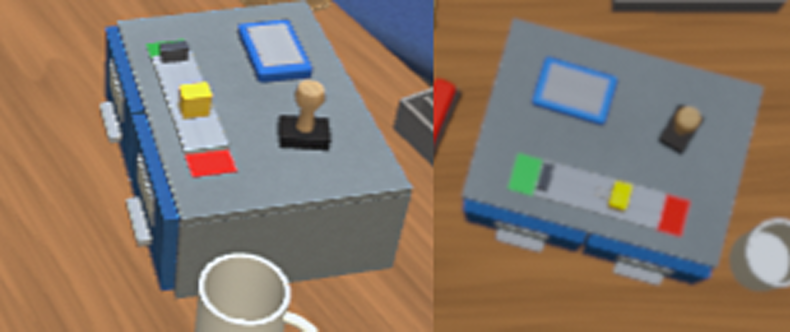

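Both fronts now sit flush, and the yellow tab is still near the red end at (620,195) in the right half. Next is the catch.

Call:
drive_tool:
  rows:
    - {"tx": -0.06, "ty": -0.124, "tz": 0.014, "ax": 0, "ay": 0, "az": 0, "claw": 0}
    - {"tx": -0.12, "ty": -0.124, "tz": 0.014, "ax": 0, "ay": 0, "az": 0, "claw": 0}
    - {"tx": -0.18, "ty": -0.124, "tz": 0.014, "ax": 0, "ay": 0, "az": 0, "claw": 0}
    - {"tx": -0.24, "ty": -0.124, "tz": 0.014, "ax": 0, "ay": 0, "az": 0, "claw": 0}
    - {"tx": -0.3, "ty": -0.124, "tz": 0.014, "ax": 0, "ay": 0, "az": 0, "claw": 0}
    - {"tx": -0.36, "ty": -0.124, "tz": 0.014, "ax": 0, "ay": 0, "az": 0, "claw": 0}
    - {"tx": -0.4, "ty": -0.124, "tz": 0.014, "ax": 0, "ay": 0, "az": 0, "claw": 0}
    - {"tx": -0.414, "ty": -0.124, "tz": 0.014, "ax": 0, "ay": 0, "az": 0, "claw": 0}
    - {"tx": -0.414, "ty": -0.124, "tz": 0.014, "ax": 0, "ay": 0, "az": 0, "claw": 0}
    - {"tx": -0.414, "ty": -0.124, "tz": 0.014, "ax": 0, "ay": 0, "az": 0, "claw": 0}
    - {"tx": -0.414, "ty": -0.124, "tz": 0.014, "ax": 0, "ay": 0, "az": 0, "claw": 0}
    - {"tx": -0.414, "ty": -0.124, "tz": 0.014, "ax": 0, "ay": 0, "az": 0, "claw": 0}

```text
time_s: 7.48
tool_pos: [0.6116, -0.1827, 0.2217]
orientation: [0.137, 0.991, 0.0, -0.0]
force: [0.9, -0.5, 0.6]
width: -0.0
gripper_force: 0.0
```

```bash
python3 -c "
from h import *
st();go(.06,-.075,.135)"
```

```text
t 7.4833 cab [ 0.0589 -0.0745  0.2217] Fcab [ 1.  -0.2  0.6] w -0.0
to [ 0.613 -0.184  0.135] t [-0.0018 -0.0009  0.1445] a [ 0.0002 -0.0001 -0.0001]
```

Call:
drive_tool:
  rows:
    - {"tx": 0, "ty": 0, "tz": 0.05, "ax": 0, "ay": 0, "az": 0, "claw": 0}
    - {"tx": 0, "ty": 0, "tz": 0.1, "ax": 0, "ay": 0, "az": 0, "claw": 0}
    - {"tx": 0, "ty": 0, "tz": 0.13, "ax": 0, "ay": 0, "az": 0, "claw": 0}
    - {"tx": 0, "ty": 0, "tz": 0.144, "ax": 0, "ay": 0, "az": 0, "claw": 0}
    - {"tx": 0, "ty": 0, "tz": 0.144, "ax": 0, "ay": 0, "az": 0, "claw": 0}
    - {"tx": 0, "ty": 0.01, "tz": 0.144, "ax": 0, "ay": 0, "az": 0, "claw": 0}
    - {"tx": 0, "ty": 0.02, "tz": 0.144, "ax": 0, "ay": 0, "az": 0, "claw": 0}
    - {"tx": 0, "ty": 0.03, "tz": 0.144, "ax": 0, "ay": 0, "az": 0, "claw": 0}
    - {"tx": 0, "ty": 0.04, "tz": 0.144, "ax": 0, "ay": 0, "az": 0, "claw": 0}
    - {"tx": 0, "ty": 0.05, "tz": 0.144, "ax": 0, "ay": 0, "az": 0, "claw": 0}
    - {"tx": 0, "ty": 0.06, "tz": 0.144, "ax": 0, "ay": 0, "az": 0, "claw": 0}
    - {"tx": 0, "ty": 0.07, "tz": 0.144, "ax": 0, "ay": 0, "az": 0, "claw": 0}
    - {"tx": 0, "ty": 0.08, "tz": 0.144, "ax": 0, "ay": 0, "az": 0, "claw": 0}
    - {"tx": 0, "ty": 0.09, "tz": 0.144, "ax": 0, "ay": 0, "az": 0, "claw": 0}
    - {"tx": 0, "ty": 0.1, "tz": 0.144, "ax": 0, "ay": 0, "az": 0, "claw": 0}
    - {"tx": 0, "ty": 0.105, "tz": 0.144, "ax": 0, "ay": 0, "az": 0, "claw": 0}

```text
time_s: 8.82
tool_pos: [0.6302, -0.1213, 0.135]
orientation: [0.136, 0.991, 0.0, 0.0]
force: [0.7, -1.9, 0.8]
width: 0.0007
gripper_force: 0.8
```

```bash
python3 -c "
from h import *
st()"
```

```text
t 8.8167 cab [ 0.0602 -0.0103  0.135 ] Fcab [ 1.2 -1.7  0.8] w 0.0007
```

Contact is as expected. I'll push on until it meets the stop.

Call:
drive_tool:
  rows:
    - {"tx": 0, "ty": 0.006, "tz": 0, "ax": 0, "ay": 0, "az": 0, "claw": 0}
    - {"tx": 0, "ty": 0.012, "tz": 0, "ax": 0, "ay": 0, "az": 0, "claw": 0}
    - {"tx": 0, "ty": 0.017, "tz": 0, "ax": 0, "ay": 0, "az": 0, "claw": 0}
    - {"tx": 0, "ty": 0.022, "tz": 0, "ax": 0, "ay": 0, "az": 0, "claw": 0}

```text
time_s: 9.15
tool_pos: [0.6334, -0.1096, 0.135]
orientation: [0.136, 0.991, -0.0, -0.0]
force: [0.3, -1.6, 0.8]
width: 0.0005
gripper_force: 0.8
```

Call:
drive_tool:
  rows:
    - {"tx": 0, "ty": 0.003, "tz": 0, "ax": 0, "ay": 0, "az": 0, "claw": 0}
    - {"tx": 0, "ty": 0.005, "tz": 0, "ax": 0, "ay": 0, "az": 0, "claw": 0}

```text
time_s: 9.32
tool_pos: [0.6343, -0.1065, 0.135]
orientation: [0.136, 0.991, 0.0, 0.0]
force: [0.3, -2.0, -0.1]
width: 0.0005
gripper_force: 0.8
```

```bash
python3 -c "
from h import *
st()"
```

```text
t 9.3167 cab [0.0602 0.005  0.135 ] Fcab [ 0.8 -1.8 -0.1] w 0.0005
```

Call:
drive_tool:
  rows:
    - {"tx": 0, "ty": 0.003, "tz": 0, "ax": 0, "ay": 0, "az": 0, "claw": 0}
    - {"tx": 0, "ty": 0.006, "tz": 0, "ax": 0, "ay": 0, "az": 0, "claw": 0}

```text
time_s: 9.48
tool_pos: [0.6352, -0.1034, 0.135]
orientation: [0.137, 0.991, -0.0, -0.0]
force: [0.4, -1.2, -0.0]
width: 0.0004
gripper_force: 0.8
```

Call:
drive_tool:
  rows:
    - {"tx": 0, "ty": 0.003, "tz": 0, "ax": 0, "ay": 0, "az": 0, "claw": 0}
    - {"tx": 0, "ty": 0.006, "tz": 0, "ax": 0, "ay": 0, "az": 0, "claw": 0}

```text
time_s: 9.65
tool_pos: [0.6357, -0.1014, 0.135]
orientation: [0.137, 0.991, -0.001, -0.0]
force: [-1.5, -9.7, -0.2]
width: 0.0006
gripper_force: 4.5
```

```bash
python3 -c "
from h import *
st()"
```

```text
t 9.65 cab [0.0602 0.0103 0.135 ] Fcab [ 1.2 -9.7 -0.2] w 0.0006
```

The catch is at its stop: 10 N at y = 0.0103 m. I'll hold there, back off, rise and check.

Call:
drive_tool:
  rows:
    - {"tx": 0, "ty": 0.003, "tz": 0, "ax": 0, "ay": 0, "az": 0, "claw": 0}
    - {"tx": 0, "ty": 0.003, "tz": 0, "ax": 0, "ay": 0, "az": 0, "claw": 0}
    - {"tx": 0, "ty": 0.003, "tz": 0, "ax": 0, "ay": 0, "az": 0, "claw": 0}
    - {"tx": 0, "ty": -0.02, "tz": 0, "ax": 0, "ay": 0, "az": 0, "claw": 0}
    - {"tx": 0, "ty": -0.05, "tz": 0, "ax": 0, "ay": 0, "az": 0, "claw": 0}
    - {"tx": 0, "ty": -0.05, "tz": -0.06, "ax": 0, "ay": 0, "az": 0, "claw": 0}
    - {"tx": 0, "ty": -0.05, "tz": -0.12, "ax": 0, "ay": 0, "az": 0, "claw": 0}
    - {"tx": 0, "ty": -0.05, "tz": -0.18, "ax": 0, "ay": 0, "az": 0, "claw": 0}
    - {"tx": 0.06, "ty": -0.05, "tz": -0.18, "ax": 0, "ay": 0, "az": 0, "claw": 0}
    - {"tx": 0.12, "ty": -0.05, "tz": -0.18, "ax": 0, "ay": 0, "az": 0, "claw": 0}
    - {"tx": 0.18, "ty": -0.05, "tz": -0.18, "ax": 0, "ay": 0, "az": 0, "claw": 0}
    - {"tx": 0.24, "ty": -0.05, "tz": -0.18, "ax": 0, "ay": 0, "az": 0, "claw": 0}
    - {"tx": 0.3, "ty": -0.05, "tz": -0.18, "ax": 0, "ay": 0, "az": 0, "claw": 0}
    - {"tx": 0.36, "ty": -0.05, "tz": -0.18, "ax": 0, "ay": 0, "az": 0, "claw": 0}
    - {"tx": 0.4, "ty": -0.05, "tz": -0.18, "ax": 0, "ay": 0, "az": 0, "claw": 0}
    - {"tx": 0.4, "ty": -0.05, "tz": -0.18, "ax": 0, "ay": 0, "az": 0, "claw": 0}
    - {"tx": 0.4, "ty": -0.05, "tz": -0.18, "ax": 0, "ay": 0, "az": 0, "claw": 0}

```text
time_s: 11.07
tool_pos: [0.3965, -0.0632, 0.2435]
orientation: [0.136, 0.991, 0.001, 0.001]
force: [0.1, -0.1, 0.9]
width: 0.0004
gripper_force: 0.0
```

```bash
python3 -c "
from h import *
st();save('side','s3.png');c=save('top','t3.png')
a=cv2.imread('pics/s3.png')[180:310,280:450];b=cv2.imread('pics/t3.png')[100:230,290:430]
cv2.imwrite('pics/m3.png',cv2.resize(np.hstack([a,b]),None,fx=2.55,fy=2.55,interpolation=cv2.INTER_CUBIC))
for y in (.024,.030): print((proj(c,ORG+RC.apply([.06,y,.1535]))-[290,100])*2.55+[433,0])"
```

```text
t 11.0667 cab [-0.1805 -0.0175  0.2435] Fcab [ 0.1 -0.1  0.9] w 0.0004
[[580.20822839 183.34774643]]
[[575.11507422 181.93059476]]
```

View pics/m3.png

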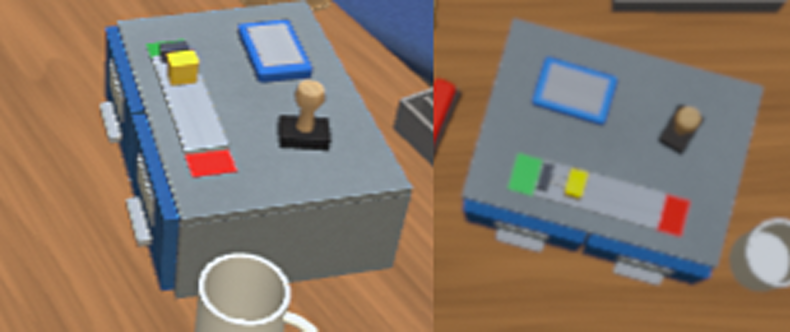

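The tab at (576,183) matches the locked position predicted at (575,182). Both drawers are shut, and the stamp, ink tin and mug haven't moved.

```bash
python3 -c "
from h import *
print(hand_in())"
```

```text
the job is handed in; nothing more can be done
None
```

Both drawers are fully shut, the catch is pushed to the green end, nothing else was seen to move in the pictures, and the job is handed in; the hand-in returned no verdict.

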